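Press the mould-shelf label holder home behind the lip

TASK

Take the wider of the two white label holders out of the wooden stand and push it, blade down, into the sprung slot behind the metal lip of the ware shelf until its shoulder sits flush on the lip. Don't ram it, and leave the other holder, the measuring cup and the plaster mould where they are. The spring pushes the holder back out until somebody pins it, so finish still gripping it and pressing it fully home: do not let go.

Things in the scene. Friction and masses are not known exactly. Their poses are not given: they have to be found in the camera images.
- wide_holder: Wider white plastic label holder, an upright plate 70 mm wide (its y). From the bottom (z up): blade 5 mm thick (its x; lowest 8 mm only 3 mm) and 26 mm deep; shoulder bar 18 mm thick, 26 to 32 mm; card panel 10 mm thick, 32 to 80 mm, to grip across its thickness. About 60 g. Origin: middle of the blade's bottom edge. Starts upright in a pocket of the stand, shoulder on the stand's top
- shoulder (a point): Centre of the underside of the wide holder's shoulder, 26 mm above the holder's origin; axes as the holder's
- narrow_holder: The other label holder: the same but only 42 mm wide, in the stand's other pocket; to be left there
- stand: Fixed wooden block 60 x 200 x 40 mm (x, y, z) with two equal pockets in a row along its y, centred 49 mm either side of its middle, each 9 mm (x) by 76 mm (y), 30 mm deep; the holders in it have its axes. Origin: centre of its underside, on the table
- shelf: Fixed low wooden ware shelf 300 mm wide (its y), top 80 mm up, board reaching 210 mm to its +x. Along its front (-x, roughly towards the robot) runs a 6 mm aluminium lip, top level with the board. Mid-way, between lip and board, is an upright slot 9 mm (x) by 80 mm (y), open on top; the holder fits either way round. Origin: on the table below the slot's centre
- bay (a point): Centre of the slot's mouth, level with the lip's top (80 mm above the table); axes as the shelf's
- clip (a joint): Spring bar in the slot, 64 mm long, its top 19 mm below the lip's top. Value: how far it is pushed down, 0 to 0.010 m; it resists with 4.5 N at first and 0.9 N more per mm. A holder fully home (shoulder on the lip) has pushed it down 7 mm with about 11 N; let go, it is pushed back up about 7 mm
- mould: Loose plaster mould with clay casts on it, 75 x 140 x 42 mm, 0.55 kg, on the shelf's board, its centre about 155 mm behind the slot. Origin: centre of its underside
- cup: Loose clear plastic measuring cup with a handle, 90 mm across, 100 mm tall, on the table between the robot and the work. Origin: centre of its underside

How it is judged (in metres and radians):
On the way, in this order (a step that is already met when the one before it is completed fails the run):
1. the wide holder is lifted clear out of the stand (z of wide_holder in the frame of stand above 0.045 m and contact force between the fingers and wide_holder above 1 N), for 0.1 s.
2. its blade has entered the slot behind the lip and meets the spring bar (z of shoulder in the frame of bay below 0.01 m and horizontal distance between shoulder and bay below 0.009 m), for 0.02 s.
At the end, for the whole second after the job is handed in: The wide holder is in the slot, upright within 0.1 rad, its shoulder within 2.5 mm of the lip's top, at rest, the spring bar held down at least 4.5 mm by it, and the fingers still on the holder. The other holder is within 20 mm, and mould and cup within 30 mm, of where they stood (z of shoulder in the frame of bay between -0.003 and 0.0025 m and horizontal distance between shoulder and bay below 0.009 m and angle between the z axis of wide_holder and the z axis of shelf, either way round below 0.1 rad and value of joint clip above 0.0045 m and contact force between the fingers and wide_holder above 1 N and linear speed of wide_holder below 0.03 m/s and distance of narrow_holder from where it was at the start of the episode below 0.02 m and distance of each of mould, cup from where it was at the start of the episode below 0.03 m); the arm keeps its last pose, push and grip.
It fails at once if the holder is rammed into the shelf with more than 60 N (contact force between wide_holder and shelf above 60 N).
It fails at once if the narrow holder is pulled out or shifted by more than 20 mm (distance of narrow_holder from where it was at the start of the episode above 0.02 m).
It fails at once if the mould or cup is shoved by more than 30 mm (distance of any of mould, cup from where it was at the start of the episode above 0.03 m).
It also fails if it takes over 42 s, if anything falls off the work surface, if the arm or the gripper's body presses on something with over 40 N, if the wrist force passes 120 N, or if a joint passes its speed limit or range.

ROBOT

A 6-joint arm with a two-finger parallel gripper is mounted at the origin on the work surface. World frame = base frame: x ahead of the robot, y to its left, z up, the work surface at z = 0. Lengths are in m, angles in degrees, forces in N, time in s.
With the tool pointing down it reaches from about 0.35 to 0.875 m from the base axis. Payload 4.2 kg.
Tool frame: the origin (TCP) lies midway between the tips of the shut fingers; the grasp point (between the pads) lies 19 mm behind it (r.pinch_z is the distance from the TCP to the grasp point, in m); z points along the fingers, y is the line along which they close (so a half turn about z gives the same grasp; the last joint's range is limited). The gripper opens to 87 mm and grips with 3 to 60 N. Pads are 19 mm wide; open, the fingers measure 117 mm over their backs; the gripper's body (75 mm by 190 mm) begins 51 mm behind the grasp point.
Start: joints at [82.254, 22.042, 0.453, 0, -68.411, -14.817], TCP at [0.24, 0.577, 0.223] pointing down, gripper open.
Joint ranges: [-179.83, 179.83], [-69.29, 118.12], [-61.27, 80.66], [-181.25, 117.63], [-171.15, -9.14], [-177.46, 177.46]. Speed limits (degrees/s): [159.86, 159.86, 180, 180, 180, 180].

INTERFACE

Orientations are given as a 3x3 rotation matrix whose columns are the frame's x, y, z axes.
In Python, from station import r, imaging, models gives the robot as it stands. The module is installed in compiled form; this text tells all that it offers.
- The arm moves only by the tool apply_moves, never from a script. Its argument "moves" is a list of rows, each a list of 2 entries, a list of its own where there are three numbers: the shift along the tool's x, y, z in m, then the turn about the tool's z in degrees. A call has 1 to 5 rows; each row shifts and turns the commanded pose from where the row before left it, along the tool's axes as they then stand; what a row does not reach is not made up. A row lasts 1/12 s, in which the tool goes at most 41.7 mm and 7.16 degrees, less where a joint would pass 70% of its speed; a pose out of reach is approached as far as the arm can. A call is refused whole if a number of a shift passes 0.0417 or a number of a turn 7.16, either way. A call with a gripper value outside its range is refused whole. "hand" is the finger opening in m, from 0 to 0.087, set as the call begins (left out, the last holds). The fingers move at their own pace and stop on an object; the grip force is fixed at half the most. Time passes only in rows, so rows that do not move let the fingers close. It gives the time, the measured TCP pose, the force, the opening and the grip force at its end, in the units of the state.
- r.sense(): the state, without advancing time (a new reading comes with each control period).
- imaging.capture(name): name is "scene" or "top"; returns a dict with "frame" (480x640x3 uint8, blue, green, red), "intrinsics" (3x3 intrinsics, pixels), "eye" and "orientation" of the camera in the world. Camera axes: x right, y down, z forward; pixel columns grow to the right and rows downward; lengths in m; the calibration is good to about 2 mm. A picture is of the moment at which its call begins. There is no depth.
- r.finish_job(): hands the job in; it is judged then, once.
Trained networks look in a picture, given as the dict that the camera call returned (one of the last four; its "shot" number tells which), for a name from the list of things; names that differ only in an ending like _2 or _b are one class to them, and where a whole thing is asked for, a point or a joint stands for the part that bears it (a point fixed in the world has none). Each returns a list of dicts, best first, with "confidence" (0 to 1); they miss things now and then, are a little off and sometimes report something else, mostly with a low value. They report only what shows in the picture. A call takes as long as a camera call.
- models.cut_out(picture, target): "region" (480x640 bool, what is visible of it) and "extent" ([left, top, width, height] as shares, 0 to 1, of the picture: columns of its width, rows of its height, round what is visible of it).
- models.place_of(picture, target): "at" ([column, row] as shares, 0 to 1, of the picture: columns of its width, rows of its height: a listed point, or the origin of a listed thing).
The state is a dict: "time_s": time; "joints": joint angles; "joint_velocities": joint speeds; "effort": joint torques, N m; "tcp_pos": TCP position; "ee_rot": TCP orientation; "wrist_force": force on the tool from outside, world axes, zero at the start; "moment": the same for the moment, N m; "gripper_width": opening from 0.0 (shut) to 1.0 (fully open); "gripper_force": force on a finger pad.
Only numpy, scipy, OpenCV 4.12 (cv2) and the standard library are available. Lean on these libraries where they do the work, as an engineer would, in place of code of your own. Each camera call takes 0.05 s, during which the arm holds its last target. There are 200 camera calls.

## Working session

There is one attempt and no reset: what is moved stays moved. The work goes in short steps, Python scripts to look and compute and a tool call to move; the robot and the scene stay as the last step left them, time stands still between calls to the robot, and variables do not carry over. Pictures are saved under pics/ and viewed, at most 10 in all, crops included, and the job is handed in when it is done.

Besides the shell and the picture viewer there is one more tool, called after "Emit:" as a command line: name --argument value ..., lists and objects as JSON in quotes. apply_moves: Moves the arm, as the interface text tells. Its arguments: {"type":"object","properties":{"moves":{"type":"array"},"hand":{"type":"number"}},"required":["moves"]}

```bash
mkdir -p pics; cat > h.py <<'E'
import numpy as np, cv2
from station import r, imaging, models
def ray(p,uv):
    K=np.array(p["intrinsics"]);R=np.array(p["orientation"]);d=R@np.linalg.solve(K,[uv[0],uv[1],1]);return np.array(p["eye"]),d
def onz(p,uv,z):
    e,d=ray(p,uv);return e+d*(z-e[2])/d[2]
def proj(p,X):
    K=np.array(p["intrinsics"]);R=np.array(p["orientation"]);c=(np.atleast_2d(X)-np.array(p["eye"]))@R;q=c@K.T;return q[:,:2]/q[:,2:]
def tri(a,ua,b,ub):
    e1,d1=ray(a,ua);e2,d2=ray(b,ub);s=np.linalg.lstsq(np.c_[d1,-d2],e2-e1,rcond=None)[0]
    x,y=e1+s[0]*d1,e2+s[1]*d2;return (x+y)/2,np.linalg.norm(x-y)
E
python3 - <<'E'
from h import *
np.set_printoptions(precision=4,suppress=True)
P={n:imaging.capture(n) for n in("scene","top")}
for n,p in P.items():
    cv2.imwrite(f"pics/{n}0.png",p["frame"]);print(n,p["eye"],np.array(p["orientation"]).tolist(),np.array(p["intrinsics"]).tolist())
    for t in "wide_holder narrow_holder stand shelf bay shoulder mould cup".split():
        for o in models.place_of(p,t)[:2]:print(t,np.array(o["at"])*[640,480],round(o["confidence"],2))
        if t!="bay":
            for o in models.cut_out(p,t)[:2]:print("   ",np.array(o["extent"])*[640,480,640,480],round(o["confidence"],2))
s=r.sense();print(s["time_s"],s["tcp_pos"],np.array(s["ee_rot"]),s["wrist_force"])
E
```

```text
scene [ 1.3224 -0.197   0.792 ] [[0.2880517512688615, 0.6525294254608445, -0.7008791176077954], [0.9576141265065168, -0.1971771900848422, 0.2099912865463869], [-0.0011718814371512992, -0.7316601018355354, -0.6816686306966981]] [[516.4251696527712, 0.0, 315.5337050513057], [0.0, 516.4251696527712, 241.61361984704837], [0.0, 0.0, 1.0]]
wide_holder [191.616 279.12 ] 0.7
    [171.584 246.192  34.112  29.712] 0.67
narrow_holder [236.8  273.12] 0.68
    [222.784 241.488  22.912  26.4  ] 0.88
stand [215.424 276.816] 0.69
stand [387.968 236.784] 0.55
    [163.52  250.608 100.8    48.384] 0.6
    [222.272 242.208  27.584  21.12 ] 0.53
shelf [384.576 236.304] 0.8
    [325.824 193.68  178.688 123.504] 0.84
bay [386.816 208.32 ] 0.76
shoulder [189.12  270.192] 0.85
    [170.496 247.776  38.528  29.808] 0.67
    [253.376 168.48   41.28   60.192] 0.58
mould [428.8   251.616] 0.96
mould [213.696 279.696] 0.58
    [393.024 221.088  85.696  52.896] 0.96
cup [274.496 214.416] 0.83
cup [390.784 209.712] 0.65
    [254.528 168.48   40.704  60.096] 0.68
top [0.496  0.0147 1.0942] [[0.005242567881836009, -
[... 215 characters left out ...]
4691], [0.0, 576.537121316931, 232.90351010256668], [0.0, 0.0, 1.0]]
    [430.208 246.72   43.072  11.424] 0.89
stand [416.704 250.416] 0.69
    [365.184 228.912 109.312  44.496] 0.77
shelf [212.416 265.488] 0.62
    [115.776 143.616 175.296 135.6  ] 0.6
bay [208.128 263.184] 0.71
bay [331.584 343.2  ] 0.37
shoulder [450.304 253.488] 0.9
    [430.016 245.616  43.776  13.296] 0.68
mould [195.52  176.496] 0.7
    [148.608 149.424  85.568  50.208] 0.76
cup [332.288 345.312] 0.77
    [308.096 304.896  51.392  70.608] 0.62
    [429.632 249.12   45.312   8.304] 0.2
1.6 [0.2398 0.5771 0.2225] [[ 0.9235 -0.3837  0.    ]
 [-0.3837 -0.9235 -0.    ]
 [ 0.      0.     -1.    ]] [ 0.1525 -0.5518  0.6912]
```

```bash
python3 - <<'E'
import cv2
t=cv2.imread("pics/top0.png");s=cv2.imread("pics/scene0.png")
cv2.imwrite("pics/a.png",cv2.resize(t[130:290,100:500],(800,320),interpolation=cv2.INTER_CUBIC))
cv2.imwrite("pics/b.png",cv2.resize(s[150:330,150:520],(800,389),interpolation=cv2.INTER_CUBIC))
E
```

```text
(no output)
```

View pics/a.png

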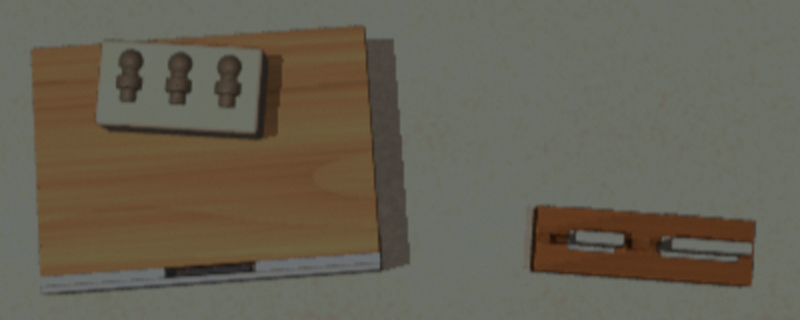

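View pics/b.png

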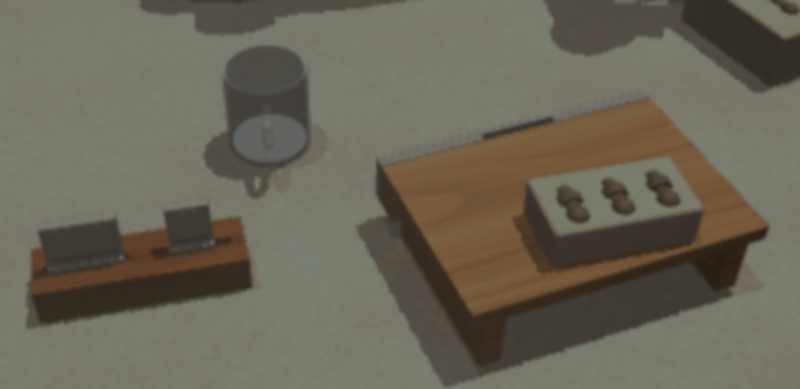

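The top crop shows the wide holder at the right of the stand (full-image px ≈ 453,252), the narrow one at ≈399,249, and the slot as a dark strip from ≈182 to 228, row ≈264. The networks agree with this. Next I'll measure it accurately.

```bash
cat > m.py <<'E'
from h import *
from scipy.optimize import least_squares
np.set_printoptions(precision=4,suppress=True)
t=imaging.capture("top");s=imaging.capture("scene");P=[t,s]
# region outlines -> planar positions
def rect(pts): 
    (c,(w,h),a)=cv2.minAreaRect(pts.astype(np.float32)*1000);return np.array(c)/1000,w,h,a
def plane(p,m,z):
    ys,xs=np.nonzero(m);return np.array([onz(p,q,z)[:2] for q in np.c_[xs,ys]])
b=t["frame"].astype(int);g=b.sum(2)/3
sat=b.max(2)-b.min(2)
# slot: dark pixels near the network's position
win=np.zeros((480,640),bool);win[256:272,170:240]=1
print("gray around slot\n",g[258:274:1,205].astype(int),g[264,176:236].astype(int))
win=np.zeros((480,640),bool);win[240:262,425:480]=1
print("holder col",g[240:264,452].astype(int),sat[240:264,452]);print("row",g[252,424:482].astype(int),sat[252,424:482])
for nm,c,z in(("cup",models.place_of(t,"cup"),0),("mould",models.place_of(t,"mould"),.08)):print(nm,onz(t,np.array(c[0]["at"])*[640,480],z))
print("bay",onz(t,np.array(models.place_of(t,"bay")[0]["at"])*[640,480],.08),onz(s,np.array(models.place_of(s,"bay")[0]["at"])*[640,480],.08))
print("shoulder",onz(t,np.array(models.place_of(t,"shoulder")[0]["at"])*[640,480],.04),onz(s,np.array(models.place_of(s,"shoulder")[0]["at"])*[640,480],.04))
print("stand",onz(t,np.array(models.place_of(t,"stand")[0]["at"])*[640,480],.0),onz(s,np.array(models.place_of(s,"stand")[0]["at"])*[640,480],.0))
print("shelf",onz(t,np.array(models.place_of(t,"shelf")[0]["at"])*[640,480],.0),onz(s,np.array(models.place_of(s,"shelf")[0]["at"])*[640,480],.0))
E
python3 m.py
python3 - <<'E'
import cv2
t=cv2.imread("pics/top0.png")
f=lambda c:cv2.resize(cv2.convertScaleAbs(c,alpha=1.6),(800,290),interpolation=cv2.INTER_NEAREST)
import numpy as np
cv2.imwrite("pics/c.png",np.vstack([f(t[225:276,360:500]),f(t[240:291,135:275])]))
E
```

```text
gray around slot
 [ 85  81  80  76  51  34  41  42  40  78 102 106  80  66  91 105] [ 98  98  98  97  97  95  55  37  31  31  27  28  33  33  35  33  34  44
  39  38  40  36  37  38  37  38  38  38  40  41  42  48  46  44  45  44
  46  45  45  45  45  46  45  45  46  46  44  46  42  32  52  72 104 108
 108 109 109 110 108 101]
holder col [ 56  55  56  55  57  57  56  54  45  53  88 106 107 108 103  77  53  84
 102  79  54  55  56  57] [60 61 61 62 61 62 61 60 48 21  6  6  7  7  7  7  7  5  5 11 45 59 62 62]
row [ 51  46  43  43  31  28  31  40  41  42  42  53  96 106 107 106 107 107
 107 107 108 108 108 107 106 107 108 107 107 106 107 107 106 107 106 107
 106 106 105 105 105 105 105 105 104 104 103 102 102 103 101  92  69 101
 105 105 104 105] [55 50 48 46 26 11  6  7  7  7  7  8 11  6  6  6  6  6  6  6  6  7  5  6
  7  6  6  7  7  6  6  7  8  8  7  7  8  8  7  8  8  7  8  9  8 10 10 10
  8  8  7 11 26 11 11 10 10 12]
cup [ 0.3902 -0.0214  0.    ]
mould [0.6849 0.2271 0.08  ]
bay [0.5373 0.2028 0.08  ] [0.5406 0.2073 0.08  ]
shoulder [ 0.5584 -0.2376  0.04  ] [ 0.55   -0.2269  0.04  ]
stand [ 0.5673 -0.1842  0.    ] [ 0.5556 -0.1935  0.    ]
shelf [0.5277 0.2093 0.    ] [0.5387 0.2032 0.    ]
```

View pics/c.png

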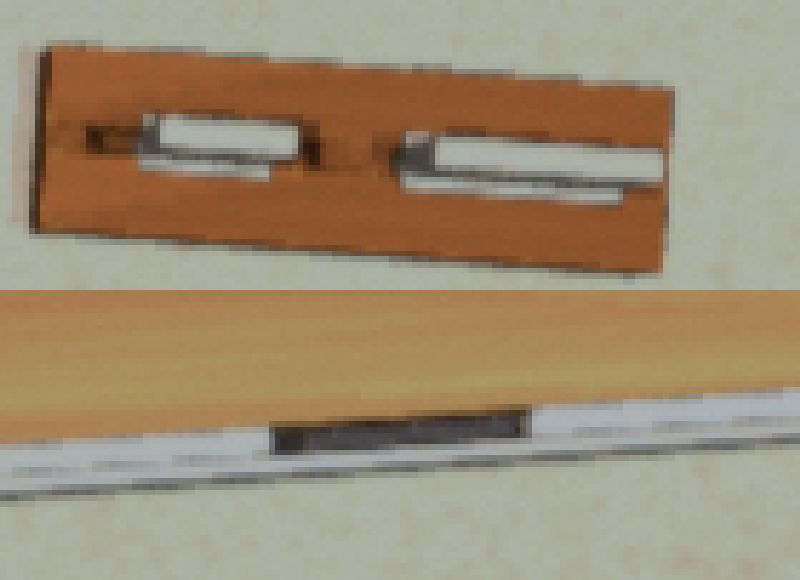

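Upper crop: panel top of the wide holder runs from crop px (435,154) to (663,166). Lower crop: slot opening from (270,439) to (529,423).

```bash
python3 - <<'E'
from h import *
np.set_printoptions(precision=4,suppress=True)
t=imaging.capture("top")
A=lambda x,y:(360+x/5.714-.5,225+y/5.686-.5)
B=lambda x,y:(135+x/5.714-.5,240+(y-290)/5.686-.5)
def seg(n,a,b,z):
    p,q=onz(t,a,z),onz(t,b,z);d=p-q;print(n,(p+q)/2,"len",np.linalg.norm(d),"yaw of y",np.degrees(np.arctan2(-d[0],d[1])))
seg("wide",A(435,154),A(663,166),.094)
seg("narrow",A(158,132),A(300,140),.094)
seg("stand far",A(48,45),A(673,88),.04);seg("stand near",A(35,232),A(662,272),.04)
seg("slot",B(270,439),B(529,423),.08)
seg("slot far",B(270,423),B(529,408),.08);seg("slot near",B(270,454),B(529,438),.08)
seg("lip near",B(0,498),B(800,440),.08)
# scene views
s=imaging.capture("scene")
for y in(0,):
    pass
f=s["frame"];c=lambda u,v,w,h:cv2.resize(cv2.convertScaleAbs(f[v:v+h,u:u+w],alpha=1.6),(800,290),interpolation=cv2.INTER_NEAREST)
cv2.imwrite("pics/d.png",np.vstack([c(160,235,110,40),c(350,190,110,40)]))
E
```

```text
wide [ 0.5564 -0.2333  0.094 ] len 0.06925310705097436 yaw of y -2.741929252781949
narrow [ 0.5633 -0.1362  0.094 ] len 0.04320322282920532 yaw of y -2.9563233421946795
stand far [ 0.5896 -0.1867  0.04  ] len 0.20086325151000473 yaw of y -3.685154644982096
stand near [ 0.5298 -0.1821  0.04  ] len 0.20039869194663745 yaw of y -3.371090992552929
slot [0.5345 0.205  0.08  ] len 0.07979873238310932 yaw of y 3.8487979092938116
slot far [0.5393 0.2051 0.08  ] len 0.07982075047213312 yaw of y 3.6280404163129947
slot near [0.5298 0.2049 0.08  ] len 0.07976467248511902 yaw of y 3.847758241755415
lip near [0.5227 0.2045 0.08  ] len 0.24634852162398063 yaw of y 4.4609497517125245
```

View pics/d.png

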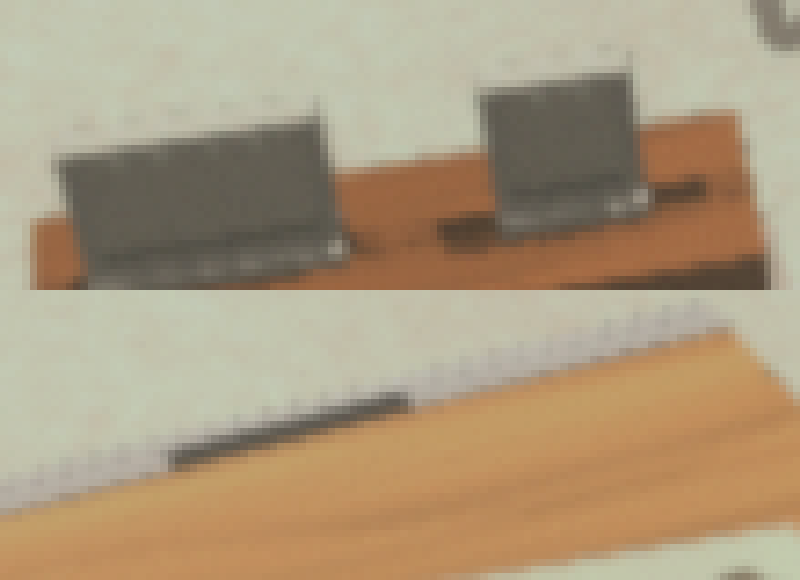

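Emit:
apply_moves --moves '[[[0,0,0],7.08],[[0,0,0],7.08],[[0,0,0],7.08],[[0,0,0],7.08],[[0,0,0],7.08]]' --hand 0.06

```text
time_s: 2.72
tcp_pos: [0.2398, 0.5772, 0.2226]
ee_rot: [[0.525, -0.851, 0.0], [-0.851, -0.525, 0.0], [-0.0, -0.0, -1.0]]
wrist_force: [-1.0, 0.1, 0.5]
gripper_width: 0.729
gripper_force: 0.0
```

Emit:
apply_moves --moves '[[[0,0,0],7.08],[[0,0,0],7.08],[[0,0,0],7.08],[[0,0,0],7.08],[[0,0,0],7.08]]'

```text
time_s: 3.13
tcp_pos: [0.2398, 0.5772, 0.2225]
ee_rot: [[-0.065, -0.998, -0.0], [-0.998, 0.065, 0.0], [-0.0, 0.0, -1.0]]
wrist_force: [-0.5, 0.6, 0.3]
gripper_width: 0.688
gripper_force: 0.0
```

Emit:
apply_moves --moves '[[[0.018,-0.008,0],0],[[0.036,-0.0165,0],0],[[0.036,-0.0165,0],0],[[0.036,-0.0165,0],0],[[0.036,-0.0165,0],0]]'

```text
time_s: 3.55
tcp_pos: [0.3044, 0.4094, 0.2226]
ee_rot: [[-0.058, -0.998, 0.0], [-0.998, 0.058, 0.0], [-0.0, -0.0, -1.0]]
wrist_force: [0.7, 0.3, 0.5]
gripper_width: 0.687
gripper_force: 0.0
```

Emit:
apply_moves --moves '[[[0.036,-0.0165,0],0],[[0.036,-0.0165,0],0],[[0.036,-0.0165,0],0],[[0.036,-0.0165,0],0],[[0.036,-0.0165,0],0]]'

```text
time_s: 3.97
tcp_pos: [0.3762, 0.2248, 0.223]
ee_rot: [[-0.058, -0.998, 0.001], [-0.998, 0.058, 0.001], [-0.001, -0.001, -1.0]]
wrist_force: [0.7, -0.0, -0.5]
gripper_width: 0.691
gripper_force: 0.0
```

Emit:
apply_moves --moves '[[[0.036,-0.0165,0],0],[[0.036,-0.0165,0],0],[[0.036,-0.0165,0],0],[[0.036,-0.0165,0],0],[[0.036,-0.0165,0],0]]'

```text
time_s: 4.38
tcp_pos: [0.4481, 0.0402, 0.2231]
ee_rot: [[-0.058, -0.998, 0.001], [-0.998, 0.058, 0.001], [-0.001, -0.001, -1.0]]
wrist_force: [-0.1, 0.6, -0.6]
gripper_width: 0.687
gripper_force: 0.0
```

Emit:
apply_moves --moves '[[[0.036,-0.0165,0],0],[[0.036,-0.0165,0],0],[[0.036,-0.0165,0],0],[[0.036,-0.0165,0],0],[[0.036,-0.0165,0],0]]'

```text
time_s: 4.8
tcp_pos: [0.5199, -0.1446, 0.2228]
ee_rot: [[-0.059, -0.998, 0.001], [-0.998, 0.059, -0.0], [-0.0, -0.001, -1.0]]
wrist_force: [1.1, 0.1, 0.1]
gripper_width: 0.689
gripper_force: 0.0
```

Emit:
apply_moves --moves '[[[0.036,-0.0165,0],0],[[0.036,-0.0165,0],0],[[0.018,-0.008,0],0],[[0,0,0],0],[[0,0,0],0]]'

```text
time_s: 5.22
tcp_pos: [0.555, -0.2358, 0.2218]
ee_rot: [[-0.061, -0.998, -0.001], [-0.998, 0.061, 0.0], [-0.0, 0.001, -1.0]]
wrist_force: [-0.1, -0.2, -0.2]
gripper_width: 0.69
gripper_force: 0.0
```

```bash
cat > st.py <<'E'
from h import *
import sys
np.set_printoptions(precision=4,suppress=True)
s=r.sense();R=np.array(s["ee_rot"]);p=np.array(s["tcp_pos"])
print(s["time_s"],p,"yawx",np.degrees(np.arctan2(R[1,0],R[0,0])),"tilt",R[:,2],"F",np.array(s["wrist_force"]),"M",np.array(s["moment"]),s["gripper_width"],s["gripper_force"],"j",np.array(s["joints"]))
if len(sys.argv)>4:
    T=np.array(list(map(float,sys.argv[1:4])));print("tool shift",R.T@(T-p),"turn",np.degrees(np.arctan2(R[1,0],R[0,0]))-float(sys.argv[4]))
E
python3 st.py 0.5566 -0.2333 0.052 -93.3
```

```text
5.2167 [ 0.555  -0.2358  0.2218] yawx -93.49849042902812 tilt [-0.0012  0.0004 -1.    ] F [-0.1328 -0.1506 -0.1876] M [ 0.1053 -0.0086 -0.0172] 0.6903139872115722 0.0 j [ -7.655   19.9722  -2.8008  -0.0154 -67.2992   4.1625]
tool shift [-0.0025 -0.0017  0.1698] turn -0.1984904290281264
```

Emit:
apply_moves --moves '[[[-0.0025,-0.0017,0.02],0],[[0,0,0.035],0],[[0,0,0.03],0],[[0,0,0.015],0],[[0,0,0],0]]'

```text
time_s: 5.63
tcp_pos: [0.554, -0.2303, 0.1187]
ee_rot: [[-0.058, -0.998, -0.008], [-0.998, 0.058, 0.002], [-0.002, 0.008, -1.0]]
wrist_force: [-1.0, -0.0, 0.6]
gripper_width: 0.692
gripper_force: 0.0
```

```bash
python3 st.py 0.5566 -0.2333 0.052 -93.3; python3 - <<'E'
from h import *
s=imaging.capture("scene")["frame"];t=imaging.capture("top")["frame"]
f=lambda c:cv2.resize(cv2.convertScaleAbs(c,alpha=1.6),(800,290),interpolation=cv2.INTER_CUBIC)
cv2.imwrite("pics/e.png",np.vstack([f(s[210:300,150:320]),f(t[190:290,360:540])]))
E
```

```text
5.6333 [ 0.554  -0.2303  0.1187] yawx -93.31390144750334 tilt [-0.0083  0.0024 -1.    ] F [-1.0455 -0.0028  0.5624] M [0.0986 0.0188 0.0566] 0.6921741468191968 0.0 j [ -7.1651  25.0543 -10.7907  -0.0908 -54.6458   3.9046]
tool shift [ 0.003  -0.0034  0.0667] turn -0.013901447503343434
```

View pics/e.png

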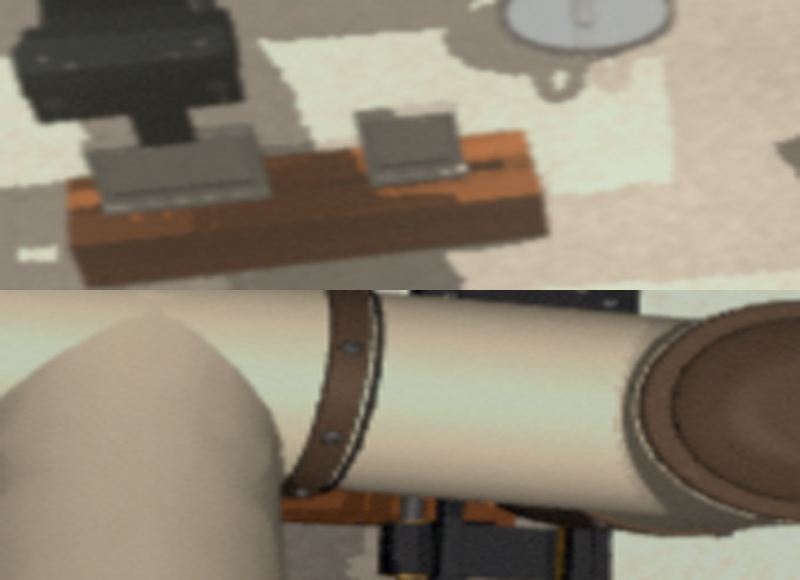

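The upper crop shows the fingers above the wide holder, near finger at about (160,120), with the panel beneath. The arm hides the top view. I'll settle and then descend.

Emit:
apply_moves --moves '[[[0,0,0],0],[[0,0,0],0]]'

```text
time_s: 5.9
tcp_pos: [0.5583, -0.2322, 0.1247]
ee_rot: [[-0.058, -0.998, 0.004], [-0.998, 0.058, -0.001], [0.001, -0.004, -1.0]]
wrist_force: [-0.2, -0.2, -0.8]
gripper_width: 0.69
gripper_force: 0.0
```

```bash
python3 st.py 0.5566 -0.2333 0.052 -93.3; python3 - <<'E'
from h import *
s=imaging.capture("scene")
R=np.array(r.sense()["ee_rot"]);p=np.array(r.sense()["tcp_pos"])
# expected tip pixels of finger inner faces; panel top corners expected
q=proj(s,[p+R@[0,y,0] for y in(-.03,.03)])
h=np.radians(-3.3);c=np.array([.5566,-.2333,.094]);y=np.array([-np.sin(h),np.cos(h),0])
k=proj(s,[c-.035*y,c+.035*y])
f=lambda z:((z-[150,210])*[800/170,290/90]).round()
print("tips",f(q),"panel top",f(k))
E
```

```text
5.9 [ 0.5583 -0.2322  0.1247] yawx -93.31453806214469 tilt [ 0.0039 -0.0009 -1.    ] F [-0.2255 -0.2456 -0.8285] M [ 0.0704 -0.0343 -0.0305] 0.6895918773054718 0.0 j [ -7.2486  24.768  -10.3113   0.0251 -54.6937   3.9197]
tool shift [0.0011 0.0019 0.0727] turn -0.014538062144694663
tips [[157. 130.]
 [150.  63.]] panel top [[ 77. 141.]
 [249. 123.]]
```

Emit:
apply_moves --moves '[[[0,0.001,0.02],0],[[0,0,0.02],0],[[0,0,0.015],0],[[0,0,0.01],0],[[0,0,0.005],0]]'

```text
time_s: 6.37
tcp_pos: [0.5558, -0.2323, 0.0519]
ee_rot: [[-0.059, -0.998, -0.001], [-0.998, 0.059, 0.0], [-0.0, 0.001, -1.0]]
wrist_force: [-0.7, -0.5, -0.1]
gripper_width: 0.689
gripper_force: 0.0
```

Emit:
apply_moves --moves '[[[0,0,0],0],[[0,0,0],0],[[0,0,0],0],[[0,0,0],0]]'

```text
time_s: 6.7
tcp_pos: [0.5568, -0.2324, 0.0537]
ee_rot: [[-0.059, -0.998, 0.002], [-0.998, 0.059, -0.0], [0.0, -0.002, -1.0]]
wrist_force: [-1.0, 0.2, -0.1]
gripper_width: 0.691
gripper_force: 0.0
```

```bash
python3 st.py 0.5566 -0.2325 0.052 -93.3
```

```text
6.7 [ 0.5568 -0.2324  0.0537] yawx -93.35485818791828 tilt [ 0.0021 -0.0005 -1.    ] F [-0.9712  0.1652 -0.097 ] M [ 0.1198 -0.04    0.0022] 0.691260704129075 0.0 j [ -7.2961  29.4017 -14.5243   0.0143 -45.949    3.9313]
tool shift [0.0001 0.0002 0.0017] turn -0.054858187918284784
```

Close.

Emit:
apply_moves --moves '[[[0,0,0.001],0],[[0,0,0],0],[[0,0,0],0],[[0,0,0],0],[[0,0,0],0]]' --hand 0

```text
time_s: 7.12
tcp_pos: [0.5561, -0.2323, 0.0516]
ee_rot: [[-0.059, -0.998, 0.0], [-0.998, 0.059, -0.0], [0.0, -0.0, -1.0]]
wrist_force: [-0.5, 0.3, -0.0]
gripper_width: 0.394
gripper_force: 0.0
```

Emit:
apply_moves --moves '[[[0,0,0],0],[[0,0,0],0],[[0,0,0],0],[[0,0,0],0],[[0,0,0],0]]'

```text
time_s: 7.53
tcp_pos: [0.5561, -0.2323, 0.0515]
ee_rot: [[-0.059, -0.998, 0.0], [-0.998, 0.059, -0.0], [0.0, -0.0, -1.0]]
wrist_force: [-0.2, -1.0, -0.1]
gripper_width: 0.113
gripper_force: 30.0
```

```bash
python3 st.py 0.5566 -0.2325 0.052 -93.3
```

```text
7.5333 [ 0.5561 -0.2323  0.0515] yawx -93.3626959034121 tilt [ 0.0001 -0.     -1.    ] F [-0.2132 -1.0309 -0.1177] M [ 0.0729 -0.1456  0.0218] 0.1131031240869208 29.999993476085365 j [ -7.2968  29.5537 -14.6372   0.0008 -45.8018   3.9335]
tool shift [ 0.0002 -0.0005 -0.0005] turn -0.06269590341210574
```

Emit:
apply_moves --moves '[[[0,0,-0.01],0],[[0,0,-0.025],0],[[0,0,-0.035],0],[[0,0,-0.035],0],[[0,0,-0.025],0]]'

```text
time_s: 7.95
tcp_pos: [0.5567, -0.2327, 0.1856]
ee_rot: [[-0.058, -0.998, 0.003], [-0.998, 0.058, -0.001], [0.001, -0.003, -1.0]]
wrist_force: [-0.2, 0.2, -0.5]
gripper_width: 0.113
gripper_force: 30.0
```

Emit:
apply_moves --moves '[[[0,0,-0.01],0],[[-0.015,0,0],-1.5],[[-0.03,0,0],-1.5],[[-0.035,0,0],-1.5],[[-0.035,0,0],-1.5]]'

```text
time_s: 8.37
tcp_pos: [0.5565, -0.1165, 0.1909]
ee_rot: [[0.045, -0.999, -0.002], [-0.999, -0.045, 0.0], [-0.0, 0.002, -1.0]]
wrist_force: [1.0, 0.8, -0.9]
gripper_width: 0.111
gripper_force: 30.0
```

Emit:
apply_moves --moves '[[[-0.035,0,0],-1.5],[[-0.035,0,0],0],[[-0.035,0,0],0],[[-0.035,0,0],0],[[-0.035,0,0],0]]'

```text
time_s: 8.78
tcp_pos: [0.5445, 0.0587, 0.191]
ee_rot: [[0.072, -0.997, -0.002], [-0.997, -0.072, -0.0], [0.0, 0.002, -1.0]]
wrist_force: [0.4, -0.5, -1.0]
gripper_width: 0.115
gripper_force: 30.0
```

Emit:
apply_moves --moves '[[[-0.035,0,0],0],[[-0.035,0,0],0],[[-0.025,0,0],0],[[-0.015,0,0],0],[[0,0,0],0]]'

```text
time_s: 9.2
tcp_pos: [0.5372, 0.1693, 0.1909]
ee_rot: [[0.075, -0.997, -0.001], [-0.997, -0.075, -0.0], [0.0, 0.001, -1.0]]
wrist_force: [0.0, 0.2, -0.4]
gripper_width: 0.114
gripper_force: 30.0
```

```bash
python3 st.py 0.535 0.205 0.155 -85.8
```

```text
9.2 [0.5372 0.1693 0.1909] yawx -85.67905498640295 tilt [-0.001  -0.0002 -1.    ] F [ 0.0159  0.2496 -0.4225] M [-0.0314 -0.0741 -0.0518] 0.11363566132911301 30.000066747888923 j [ 33.96    17.5223 -11.0617  -0.0279 -61.4706 -29.6257]
tool shift [-0.0358 -0.0005  0.0359] turn 0.12094501359705134
```

Emit:
apply_moves --moves '[[[-0.016,0,0.008],0],[[-0.015,0,0.02],0],[[-0.005,-0.0005,0.02],0],[[0,0,0.008],0.1],[[0,0,0],0]]'

```text
time_s: 9.62
tcp_pos: [0.5341, 0.201, 0.133]
ee_rot: [[0.069, -0.998, -0.005], [-0.998, -0.069, -0.003], [0.003, 0.006, -1.0]]
wrist_force: [0.4, -0.3, -1.2]
gripper_width: 0.114
gripper_force: 30.0
```

Emit:
apply_moves --moves '[[[0,0,0],0],[[0,0,0],0],[[0,0,0],0]]'

```text
time_s: 9.87
tcp_pos: [0.5365, 0.2026, 0.1369]
ee_rot: [[0.07, -0.998, 0.002], [-0.998, -0.07, 0.001], [-0.001, -0.002, -1.0]]
wrist_force: [0.1, -1.4, -1.3]
gripper_width: 0.108
gripper_force: 30.0
```

```bash
python3 st.py 0.535 0.205 0.125 -85.8; python3 - <<'E'
from h import *
np.set_printoptions(precision=4,suppress=True)
s=imaging.capture("scene");t=imaging.capture("top");np.save("pics/s1.npy",s["frame"]);np.save("pics/t1.npy",t["frame"])
for a,b in((373.4,213.4),(406.5,205.4)):print(onz(s,(a-.5,b-.5),.08))
for n,p in(("s",s),("t",t)):
  for k in("shoulder","wide_holder","bay"):
    for o in models.place_of(p,k)[:1]:print(n,k,np.array(o["at"])*[640,480],o["confidence"])
f=lambda c:cv2.resize(cv2.convertScaleAbs(c,alpha=1.6),(800,290),interpolation=cv2.INTER_CUBIC)
cv2.imwrite("pics/f.png",np.vstack([f(s["frame"][180:227,340:470]),f(t["frame"][220:291,135:331])]))
E
```

```text
9.8667 [0.5365 0.2026 0.1369] yawx -86.00490855816612 tilt [ 0.0021  0.0012 -1.    ] F [ 0.1198 -1.4307 -1.2623] M [ 0.031  -0.0685 -0.0037] 0.10833226288825507 29.999828883446753 j [ 36.8792  21.3326 -13.9192   0.0234 -54.6126 -32.8978]
tool shift [-0.0025  0.0013  0.0119] turn -0.20490855816612452
[0.5392 0.1665 0.08  ]
[0.5346 0.2459 0.08  ]
s shoulder [387.584 191.376] 0.61
s wide_holder [389.888 202.512] 0.91
s bay [388.992 208.608] 0.88
t shoulder [206.08  261.984] 0.48
t wide_holder [205.12  261.888] 0.55
t bay [206.08  262.992] 0.74
```

View pics/f.png

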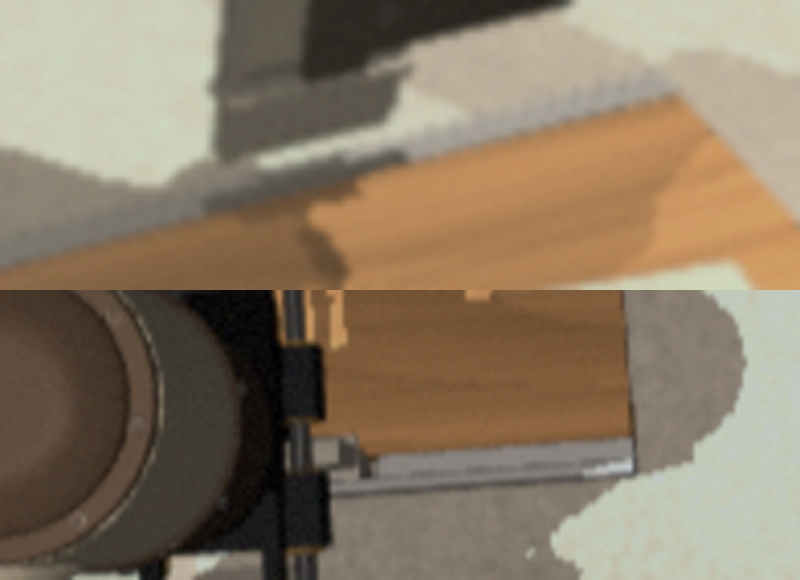

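Scene crop: blade bottom edge runs (218,160)→(390,118), and the slot runs (205,205)→(410,158) just below it. I'll use this to calibrate the camera against the gripper.

```bash
python3 - <<'E'
from h import *
np.set_printoptions(precision=4,suppress=True)
s=imaging.capture("scene");z=np.array(r.sense()["tcp_pos"]);print(z)
c=lambda x,y:(340+x/6.154-.5,180+y/6.17-.5)
a,b=onz(s,c(218,160),z[2]-.0375),onz(s,c(390,118),z[2]-.0375)
print(a,b,(a+b)/2,np.linalg.norm(a-b))
a,b=onz(s,c(205,205),.08),onz(s,c(410,158),.08)
print(a,b,(a+b)/2,np.linalg.norm(a-b))
f=s["frame"].astype(int).sum(2)//3
for u in range(374,408,4):print(u,f[194:222,u])
E
```

```text
[0.5357 0.2029 0.1357]
[0.5372 0.1705 0.0982] [0.5329 0.2369 0.0982] [0.5351 0.2037 0.0982] 0.06662717004681953
[0.5386 0.1665 0.08  ] [0.5354 0.2458 0.08  ] [0.537  0.2062 0.08  ] 0.0793324932331115
374 [ 76  87 103 102 101  99  94  91  86  86  87  80  77  78  78  75  73  66
  56  52  54  60  64  66  65  64  62  62]
378 [54 61 69 65 57 52 53 53 54 52 53 57 69 75 74 72 65 55 50 50 53 60 65 65
 63 62 61 61]
382 [ 56  60  59  55  52  52  53  54  52  53  66  94 103  83  65  59  53  51
  50  50  51  55  61  62  62  62  60  60]
386 [ 59  58  54  53  52  53  53  53  53  67  98 113  98  72  59  53  50  49
  49  51  55  61  63  61  62  60  60  60]
390 [ 53  53  52  52  53  53  52  54  66  96 111  97  72  58  52  51  48  50
  54  66  79  77  62  53  50  50  51  52]
394 [ 54  51  52  53  52  53  52  66  97 112  98  72  58  52  50  48  49  51
  61  80  86  87  85  82  79  75  62  50]
398 [ 52  52  52  52  52  52  63  89 109 109 100  81  60  52  59  71  74  73
  82  87  87  87  84  85  85  83  81  77]
402 [ 52  52  53  54  61  75  94 112 112 103  80  59  55  65  78  85  87  88
  87  87  86  85  85  84  84  81  78  76]
406 [117 120 121 121 122 122 121 113 106  99  91  78  70  78  84  88  88  87
  87  87  85  85  85  83  81  78  76  77]
```

```bash
python3 - <<'E'
from h import *
t=imaging.capture("top")["frame"];t0=cv2.imread("pics/top0.png")
f=lambda c:cv2.resize(cv2.convertScaleAbs(c,alpha=2),(800,298),interpolation=cv2.INTER_NEAREST)
cv2.imwrite("pics/g.png",np.vstack([f(t[248:276,200:275]),f(t0[248:276,200:275])]))
print(r.sense()["tcp_pos"])
E
```

```text
[0.53566562 0.2029399  0.13556397]
```

View pics/g.png

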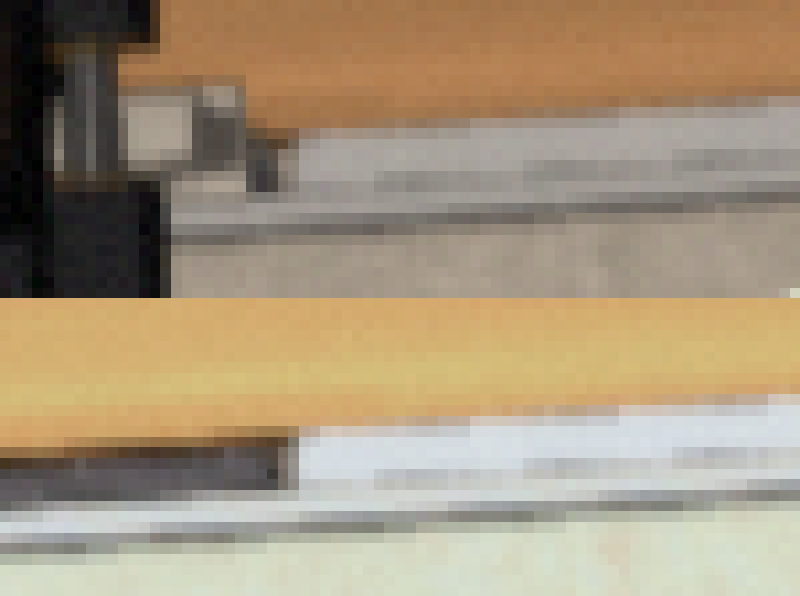

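Top crop: the shoulder bar's right end is at px 245 and spans rows 78–195; the panel's right end is at 192 and spans rows 93–165. The slot's right end is at about (290,165).

```bash
python3 - <<'E'
from h import *
np.set_printoptions(precision=4,suppress=True)
t=imaging.capture("top");p=np.array(r.sense()["tcp_pos"])
c=lambda x,y:(200+x/10.667-.5,248+y/10.64-.5)
h=np.radians(4);y=np.array([-np.sin(h),np.cos(h),0])
o=p[2]-.0375
B=onz(t,c(245,136.5),o+.032);Q=onz(t,c(192,129),o+.08);S=onz(t,c(290,165),.08)
print("tcp",p,"bar->centre",B+.035*y,"panel->centre",Q+.035*y,"slot centre",S+.04*y)
for q in((245,78),(245,195)):print(onz(t,c(*q),o+.032))
E
```

```text
tcp [0.5356 0.203  0.1355] bar->centre [0.5369 0.2005 0.13  ] panel->centre [0.5358 0.2009 0.178 ] slot centre [0.5341 0.2058 0.08  ]
[0.5486 0.1658 0.13  ]
[0.5302 0.1654 0.13  ]
```

Emit:
apply_moves --moves '[[[-0.0035,0.0006,0.005],0],[[0,0,0.006],0],[[0,0,0.0035],0],[[0,0,0],0],[[0,0,0],0]]'

```text
time_s: 10.83
tcp_pos: [0.5346, 0.2062, 0.1204]
ee_rot: [[0.071, -0.998, -0.001], [-0.998, -0.071, -0.001], [0.001, 0.001, -1.0]]
wrist_force: [-0.3, -0.6, -1.6]
gripper_width: 0.115
gripper_force: 30.0
```

Emit:
apply_moves --moves '[[[0,0,0],0],[[0,0,0],0],[[0,0,0],0],[[0,0,0],0]]'

```text
time_s: 11.17
tcp_pos: [0.5349, 0.2064, 0.1212]
ee_rot: [[0.07, -0.998, 0.0], [-0.998, -0.07, 0.0], [-0.0, -0.0, -1.0]]
wrist_force: [0.7, -0.1, -1.3]
gripper_width: 0.114
gripper_force: 30.0
```

```bash
python3 st.py 0.535 0.2065 0.0915 -85.8; python3 - <<'E'
from h import *
s=imaging.capture("scene")["frame"];s0=cv2.imread("pics/scene0.png")
f=lambda c:cv2.resize(cv2.convertScaleAbs(c,alpha=2),(800,298),interpolation=cv2.INTER_NEAREST)
cv2.imwrite("pics/i.png",np.vstack([f(s[194:218,358:422]),f(s0[194:218,358:422])]))
E
```

```text
11.1667 [0.5349 0.2064 0.1212] yawx -85.96555150090549 tilt [ 0.0003  0.0002 -1.    ] F [ 0.7198 -0.0894 -1.2961] M [ 0.0629 -0.0479  0.0216] 0.11393694120096942 29.99981628265232 j [ 37.2821  22.3516 -14.9072   0.0023 -52.7188 -33.249 ]
tool shift [-0.0001 -0.0001  0.0297] turn -0.16555150090549375
```

View pics/i.png

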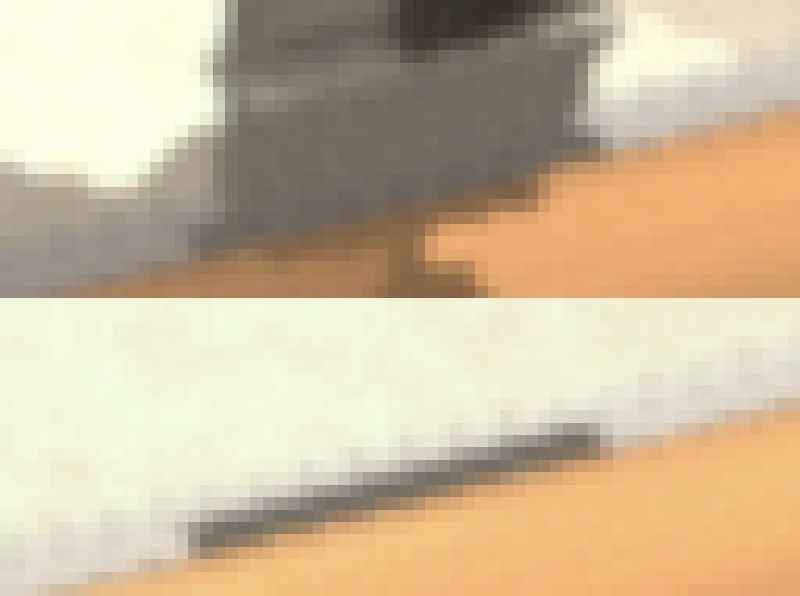

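The blade sits centred over the slot in y, with about 2 px free at each end, and meets the wood edge. Lowering gently while watching the force.

Emit:
apply_moves --moves '[[[0,0,0.002],0],[[0,0,0.002],0],[[0,0,0.002],0],[[0,0,0],0],[[0,0,0],0]]'

```text
time_s: 11.63
tcp_pos: [0.5347, 0.2063, 0.1148]
ee_rot: [[0.07, -0.998, -0.0], [-0.998, -0.07, -0.0], [0.0, 0.0, -1.0]]
wrist_force: [-0.3, -0.3, -0.6]
gripper_width: 0.114
gripper_force: 30.0
```

Emit:
apply_moves --moves '[[[0,0,0.0015],0],[[0,0,0.0015],0],[[0,0,0],0],[[0,0,0],0]]'

```text
time_s: 11.97
tcp_pos: [0.5348, 0.2063, 0.1119]
ee_rot: [[0.07, -0.998, -0.0], [-0.998, -0.07, -0.0], [0.0, 0.0, -1.0]]
wrist_force: [-0.2, 0.5, -0.5]
gripper_width: 0.116
gripper_force: 30.0
```

```bash
python3 st.py 0.535 0.2065 0.0915 -85.8
```

```text
11.9667 [0.5348 0.2063 0.1119] yawx -85.96224101850721 tilt [-0.0002 -0.0002 -1.    ] F [-0.2326  0.5268 -0.4529] M [ 0.0607 -0.0689  0.005 ] 0.11622534159052132 29.999975077807903 j [ 37.2845  22.9531 -15.5141   0.0004 -51.5473 -33.247 ]
tool shift [-0.0002 -0.0002  0.0204] turn -0.16224101850721695
```

The blade is about 5 mm in with no contact. Continuing.

Emit:
apply_moves --moves '[[[0,0,0.0015],0],[[0,0,0.0015],0],[[0,0,0.001],0],[[0,0,0],0],[[0,0,0],0]]'

```text
time_s: 12.38
tcp_pos: [0.5348, 0.2063, 0.1079]
ee_rot: [[0.07, -0.998, -0.0], [-0.998, -0.07, -0.0], [0.0, 0.0, -1.0]]
wrist_force: [0.9, 0.5, -1.0]
gripper_width: 0.111
gripper_force: 30.0
```

Emit:
apply_moves --moves '[[[0,0,0.0015],0],[[0,0,0.0015],0],[[0,0,0.0015],0],[[0,0,0],0],[[0,0,0],0]]'

```text
time_s: 12.8
tcp_pos: [0.5347, 0.2063, 0.1034]
ee_rot: [[0.07, -0.998, -0.0], [-0.998, -0.07, -0.0], [0.0, 0.0, -1.0]]
wrist_force: [0.6, 0.0, -0.0]
gripper_width: 0.114
gripper_force: 30.0
```

```bash
python3 st.py 0.535 0.2065 0.0915 -85.8
```

```text
12.8 [0.5347 0.2063 0.1034] yawx -85.96280069594867 tilt [-0.0003 -0.0002 -1.    ] F [ 0.6485  0.0005 -0.0491] M [ 0.1303 -0.0529  0.0239] 0.11361086788451347 29.999974225647748 j [ 37.2851  23.52   -16.0579   0.0004 -50.4451 -33.2482]
tool shift [-0.0002 -0.0003  0.0119] turn -0.1628006959486754
```

The step is in without lateral force. Next comes the spring bar, expected at z ≈ 0.0985.

Emit:
apply_moves --moves '[[[0,0,0.0015],0],[[0,0,0.0015],0],[[0,0,0.0015],0],[[0,0,0.001],0],[[0,0,0],0]]'

```text
time_s: 13.22
tcp_pos: [0.5348, 0.2064, 0.0984]
ee_rot: [[0.071, -0.998, -0.0], [-0.998, -0.071, -0.0], [0.0, 0.0, -1.0]]
wrist_force: [-1.9, -0.6, 3.8]
gripper_width: 0.111
gripper_force: 30.0
```

Emit:
apply_moves --moves '[[[0,0,0.001],0],[[0,0,0.001],0],[[0,0,0.001],0],[[0,0,0],0],[[0,0,0],0]]'

```text
time_s: 13.63
tcp_pos: [0.5348, 0.2064, 0.0956]
ee_rot: [[0.071, -0.998, 0.0], [-0.998, -0.071, -0.0], [0.0, -0.0, -1.0]]
wrist_force: [-3.1, -0.2, 6.1]
gripper_width: 0.116
gripper_force: 30.0
```

```bash
python3 st.py 0.535 0.2065 0.0915 -85.8
```

```text
13.6333 [0.5348 0.2064 0.0956] yawx -85.95012432745551 tilt [ 0.0002 -0.0001 -1.    ] F [-3.0705 -0.1535  6.0708] M [-0.0633  0.8449  0.0052] 0.11627648709131178 30.000867911148816 j [ 37.2895  24.042  -16.5461   0.0135 -49.4053 -33.2484]
tool shift [-0.0001 -0.0002  0.0041] turn -0.15012432745551507
```

The bar was met where predicted. There is slight side force in -x, so I'll ease 0.8 mm that way while pressing.

Emit:
apply_moves --moves '[[[0,0.0008,0],0],[[0,0,0.001],0],[[0,0,0.001],0],[[0,0,0],0],[[0,0,0],0]]'

```text
time_s: 14.05
tcp_pos: [0.5348, 0.2064, 0.0942]
ee_rot: [[0.071, -0.997, 0.002], [-0.997, -0.071, 0.0], [-0.0, -0.002, -1.0]]
wrist_force: [-1.9, -0.8, 7.0]
gripper_width: 0.113
gripper_force: 30.0
```

Emit:
apply_moves --moves '[[[0,0,0.001],0],[[0,0,0.0007],0],[[0,0,0],0],[[0,0,0],0]]'

```text
time_s: 14.38
tcp_pos: [0.5348, 0.2064, 0.0928]
ee_rot: [[0.071, -0.997, 0.002], [-0.997, -0.071, 0.0], [-0.0, -0.002, -1.0]]
wrist_force: [-3.0, -1.5, 8.3]
gripper_width: 0.111
gripper_force: 30.0
```

```bash
python3 st.py 0.535 0.2065 0.0915 -85.8
```

```text
14.3833 [0.5348 0.2064 0.0928] yawx -85.9276934417228 tilt [ 0.0019  0.0002 -1.    ] F [-2.9857 -1.5228  8.342 ] M [-0.2691  0.6559 -0.0758] 0.11106451872535987 30.001352133695036 j [ 37.3209  24.1901 -16.8238   0.0739 -48.8919 -33.2971]
tool shift [-0.0001 -0.0002  0.0013] turn -0.12769344172279773
```

Emit:
apply_moves --moves '[[[0,0,0.0008],0],[[0,0,0.0008],0],[[0,0,0],0],[[0,0,0],0]]'

```text
time_s: 14.72
tcp_pos: [0.5348, 0.2064, 0.0915]
ee_rot: [[0.071, -0.997, 0.002], [-0.997, -0.071, 0.0], [-0.0, -0.002, -1.0]]
wrist_force: [-2.0, -0.6, 9.8]
gripper_width: 0.111
gripper_force: 30.0
```

Emit:
apply_moves --moves '[[[0,0,0.0008],0],[[0,0,0.0005],0],[[0,0,0],0],[[0,0,0],0]]'

```text
time_s: 15.05
tcp_pos: [0.5348, 0.2064, 0.0915]
ee_rot: [[0.072, -0.997, 0.002], [-0.997, -0.072, 0.0], [0.0, -0.002, -1.0]]
wrist_force: [-5.2, -1.5, 15.9]
gripper_width: 0.113
gripper_force: 30.0
```

```bash
python3 st.py 0.535 0.2065 0.0915 -85.8
```

```text
15.05 [0.5348 0.2064 0.0915] yawx -85.89863918133844 tilt [ 0.0024  0.0001 -1.    ] F [-5.2032 -1.4733 15.8508] M [-0.3932  1.7291 -0.0669] 0.11282215313161728 30.002524482551962 j [ 37.3301  24.2738 -16.9307   0.1036 -48.6813 -33.2971]
tool shift [-0.0001 -0.0002 -0.    ] turn -0.09863918133844152
```

The holder is seated: z stopped at 0.0915 while the force rose to 16 N. One look before handing in.

Emit:
apply_moves --moves '[[[0,0,0.0004],0],[[0,0,0],0],[[0,0,0],0]]'

```text
time_s: 15.3
tcp_pos: [0.5348, 0.2064, 0.0915]
ee_rot: [[0.072, -0.997, 0.003], [-0.997, -0.072, 0.0], [0.0, -0.003, -1.0]]
wrist_force: [-5.6, -2.9, 17.7]
gripper_width: 0.114
gripper_force: 30.0
```

```bash
python3 st.py 0.535 0.2065 0.0915 -85.8; python3 - <<'E'
from h import *
s=imaging.capture("scene")["frame"]
cv2.imwrite("pics/k.png",cv2.resize(cv2.convertScaleAbs(s[140:320,150:520],alpha=1.6),(800,389),interpolation=cv2.INTER_CUBIC))
E
```

```text
15.3 [0.5348 0.2064 0.0915] yawx -85.8885232879377 tilt [ 0.0026  0.0002 -1.    ] F [-5.5623 -2.8831 17.6794] M [-0.4382  2.0024 -0.0369] 0.11406179772531103 30.003100731410086 j [ 37.3358  24.2683 -16.9392   0.111  -48.6672 -33.2976]
tool shift [-0.0001 -0.0002 -0.    ] turn -0.08852328793770425
```

View pics/k.png

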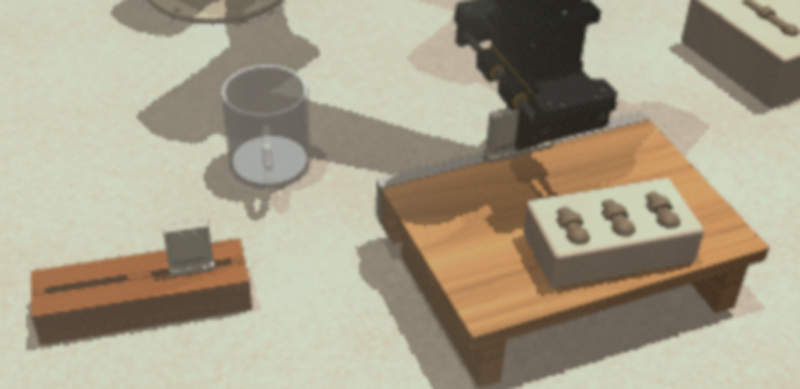

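The wide holder is seated in the slot at about (515,140) and still gripped. The narrow holder (190,250), cup (265,125) and mould (615,230) are where they were.

```bash
python3 -c "
from station import r
print(r.finish_job())"
```

```text
the job is handed in; nothing more can be done
None
```

The job is handed in: the wide holder is in the slot with its shoulder on the lip, still gripped and pressed home at about 18 N; the other holder, cup and mould look unmoved in the last picture, and no verdict was returned.

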